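Release the latched key on the gantry console

ROBOT

A 6-joint arm with a two-finger parallel gripper is mounted at the origin on the work surface. World frame = base frame: x ahead of the robot, y to its left, z up, the work surface at z = 0. Lengths are in mm, angles in rad, forces in N, time in s.
With the tool pointing down it reaches from about 425 to 1125 mm from the base axis. Payload 14.9 kg.
Tool frame: the origin (TCP) lies at the centre of the arm's flange, where the gripper is bolted on; the fingertips stand 191 mm ahead of it and the grasp point (between the pads) lies 172 mm ahead of it; z points along the fingers, y is the line along which they close (so a half turn about z gives the same grasp; the last joint's range is limited). The gripper opens to 91 mm and grips with 3 to 60 N. Pads are 32 mm wide; open, the fingers measure 118 mm over their backs; the gripper's body (76 mm by 178 mm) begins 60 mm behind the grasp point.
Start: joints at [1.122, 0.379, 1.734, -0, 1.028, -0.033], TCP at [282.754, 640.367, 404.732] pointing down, gripper open.
Joint ranges: [-2.77, 2.77], [-0.74, 2.19], [0, 2.66], [-1.06, 4.2], [0.31, 2.87], [-3.08, 3.08]. Speed limits (rad/s): [1.89, 1.89, 2.39, 3.14, 3.14, 3.14].

INTERFACE

Orientations are given as a rotation vector (axis times angle).
In Python, from cell import sensors, vision, job gives the robot as it stands.
- The arm moves only by the tool move_arm, never from a script. Its argument "plan" is a list of rows, each an object of numbers: "jaw": the closure, from -1 (fully open) to 1 (shut); "x", "y", "z": the shift along the tool's x, y, z in cm; "rx", "ry", "rz": the turn, a rotation vector about the tool's x, y, z in rad. In form: [{"jaw": .., "x": .., "y": .., "z": .., "rx": .., "ry": .., "rz": ..}, ...]. A call has 1 to 12 rows; each row shifts and turns the commanded pose from where the row before left it, along the tool's axes as they then stand; what a row does not reach is not made up. A row lasts 1/8 s, in which the tool goes at most 62.5 mm and 10.7 degrees, less where a joint would pass 70% of its speed; a pose out of reach is approached as far as the arm can. A call with a gripper value outside its range is refused whole. The fingers move at their own pace and stop on an object; "grip_force" is the grip in N (left out, the last holds). Time passes only in rows, so rows that do not move let the fingers close. It gives the time, the measured TCP pose, the force, the opening and the grip force at its end, in the units of the state.
- sensors.get_state(): the state, without advancing time (a new reading comes with each control period).
- vision.snapshot(name): name is "scene" or "side" or "wrist"; returns (picture, depth): 420x560x3 uint8, blue, green, red; 420x560 float32, mm along the optical axis (not along the pixel's ray), 0 where there is no reading.
- vision.camera_info(name): a dict with "K" (3x3 intrinsics, pixels), "eye" and "rotation" of the camera in the world; the wrist camera has in their place "mount" (4x4, takes a point from camera to tool coordinates, whose origin is the TCP and whose axes are the flange's). Camera axes: x right, y up, looking along -z (the intrinsics and any distortion apply to the point x, -y, -z); pixel columns grow to the right and rows downward; lengths in mm; the calibration is good to about 2 mm. A picture is of the moment at which its call begins: read the wrist's pose just before it. camera_info takes no time and is no camera call.
- job.hand_in(): hands the job in; it is judged then, once.
The state is a dict: "time": time; "qpos": joint angles; "qvel": joint speeds; "effort": joint torques, N m; "tool_pos": TCP position; "tool_rot": TCP orientation; "ft_force": force on the tool from outside, world axes, zero at the start; "moment": the same for the moment, N m; "gripper_width": finger opening in mm; "grip_force": force on a finger pad.
Only numpy, scipy, OpenCV 4.12 (cv2) and the standard library are available. Lean on these libraries where they do the work, as an engineer would, in place of code of your own. Each camera call takes 0.05 s, during which the arm holds its last target. There are 200 camera calls.

TASK

One of the four keys on the gantry's control console is still latched down. With the fingertips, tap the four keys lightly, one after another, from the left to the right as seen from the robot, to feel which one is latched; then gently press only that key further down to release it, so that all four stand up. Do not push any other key down, and leave everything lying about where it is.

Things in the scene. Friction and masses are not known exactly. Their poses are not given: they have to be found in the camera images.
- console: fixed grey control console of the gantry, 160 x 270 x 56 mm (x, y, z of its own frame), with a flat aluminium top and a row of four identical grey keys. Origin at the centre of its underside, on the table; its x axis points away from the robot, its y axis to the left along the key row; it is turned by up to 0.3 rad. Key centres lie at console x = -25 mm, y = +78, +26, -26 and -78 mm (52 mm apart).
- key1: the leftmost key, as seen from the robot: a grey cap 30 mm (console x) x 34 mm (console y). Origin at the centre of the cap's top face, which moves straight down with it; axes as the console's. Any unlatched key stands up, its top 68 mm above the table (12 mm proud of the console); it starts to give at about 2 N, stiffens by 0.5 N per mm and has 7 mm of travel.
- key2: the second key from the left, as seen from the robot: a grey cap 30 mm (console x) x 34 mm (console y). Origin at the centre of the cap's top face, which moves straight down with it; axes as the console's. One key, a different one each time, is latched: its top is only 65 mm above the table and it stays firm up to about 3.5 N.
- key3: the third key from the left, as seen from the robot: a grey cap 30 mm (console x) x 34 mm (console y). Origin at the centre of the cap's top face, which moves straight down with it; axes as the console's. The latched key, pushed a further 2.5 to 4 mm (about 5 to 7 N; it stops at 4 mm), is let go by its catch and springs right up as the finger leaves it.
- key4: the rightmost key, as seen from the robot: a grey cap 30 mm (console x) x 34 mm (console y). Origin at the centre of the cap's top face, which moves straight down with it; axes as the console's. An unlatched key does not latch when pressed, but pushed more than 5 mm down it counts as pressed by mistake.
- bracket: bystander, to be left where it is: aluminium corner bracket, 40 x 36 x 28 mm, standing loose on the console behind the keys (towards +x of the console); origin under its middle
- standoff: bystander, to be left where it is: brass standoff, 18 mm diameter, 36 mm tall, standing loose on the console behind the keys; origin at the centre of its foot
- driver: bystander, to be left where it is: screwdriver lying loose on the table between the robot and the console, about 35 mm high at most; origin on the table under the tool
- tape: bystander, to be left where it is: roll of tape, 90 mm across, 24 mm high, lying flat on the table left of the console; origin under its centre
- offcut: bystander, to be left where it is: offcut of 40 x 40 mm aluminium extrusion, 160 mm long, lying on the table right of the console; origin under its centre
- mug: bystander, to be left where it is: white mug, 80 mm across, 95 mm tall, to the left; origin under its centre
- tray: bystander, to be left where it is: shallow blue parts tray 120 x 160 x 45 mm, to the right; origin under its centre

How it is judged:
By the outcome, as a careful person would: the job done as asked, in the order asked, and still so for the second after the job is handed in, with the robot touching nothing.
It also fails if it takes over 48 s, if anything falls off the work surface, if the arm or the gripper's body presses on something with over 40 N, if the wrist force passes 120 N, or if a joint passes its speed limit or range.

## Working session

There is one attempt and no reset: what is moved stays moved. The work goes in short steps, Python scripts to look and compute and a tool call to move; the robot and the scene stay as the last step left them, time stands still between calls to the robot, and variables do not carry over. Pictures are saved under pics/ and viewed, at most 10 in all, crops included, and the job is handed in when it is done.

Besides the shell and the picture viewer there is one more tool, called after "Call:" as a command line: name --argument value ..., lists and objects as JSON in quotes. move_arm: Moves the arm, as the interface text tells. Its arguments: {"type":"object","properties":{"plan":{"type":"array"},"grip_force":{"type":"number"}},"required":["plan"]}

```bash
ls; mkdir -p pics; python3 - <<'E'
from cell import sensors, vision
import cv2, numpy as np
for n in ("scene","side"):
    p,d=vision.snapshot(n); cv2.imwrite(f"pics/{n}.png",p); np.save(n+"_d.npy",d)
    c=vision.camera_info(n); print(n,c)
print(vision.camera_info("wrist")); print(sensors.get_state())
E
```

```text
pics
scene {'K': array([[418.51326725,   0.        , 276.99816303],
       [  0.        , 418.51326725, 207.42236877],
       [  0.        ,   0.        ,   1.        ]]), 'eye': array([1275.49818049, -229.58184331,  811.4693677 ]), 'rotation': array([0.70868541, 0.54101263, 1.24577691])}
side {'K': array([[497.80612556,   0.        , 285.20026026],
       [  0.        , 497.80612556, 204.70701362],
       [  0.        ,   0.        ,   1.        ]]), 'eye': array([ 272.91888184, -908.702414  , 1253.2031112 ]), 'rotation': array([ 0.67242876, -0.0907721 , -0.24016119])}
{'K': array([[319.64139986,   0.        , 281.52245654],
       [  0.        , 319.64139986, 209.17214285],
       [  0.        ,   0.        ,   1.        ]]), 'mount': array([[-6.59777618e-04,  9.67383824e-01,  2.53314235e-01,
         7.09608980e+01],
       [ 9.99999773e-01,  6.73546144e-04,  3.23701661e-05,
         7.93534580e-01],
       [-1.39304451e-04,  2.53314198e-01, -9.67384049e-01,
         1.96000005e+01],
       [ 0.00000000e+00,  0.00000000e+00,  0.00000000e+00,
         1.00000000e+00]])}
{'time': 0.1, 'qpos': array([ 1.12171901e+00,  3.79354756e-01,  1.73471592e+00,  3.88538006e-06,
        1.02845744e+00, -3.33130244e-02]), 'qvel': array([ 0.00074238, -0.00035403, -0.00206571,  0.00026013,  0.00014647,
        0.00182652]), 'effort': array([ 1.65672682e-03, -7.65043974e+01, -4.35295916e+01,  6.52522570e-02,
        3.98664654e-02,  2.95875589e-05]), 'tool_pos': array([282.66515911, 640.2131154 , 404.15790532]), 'tool_rot': array([-6.48343603e-01, -3.07373205e+00,  1.42554536e-03]), 'ft_force': array([0.53855315, 0.17444583, 0.74369066]), 'moment': array([-0.02184657, -0.04694665, -0.00565234]), 'grip_force': 0.0, 'gripper_width': 91.29374425460745}
```

View pics/scene.png

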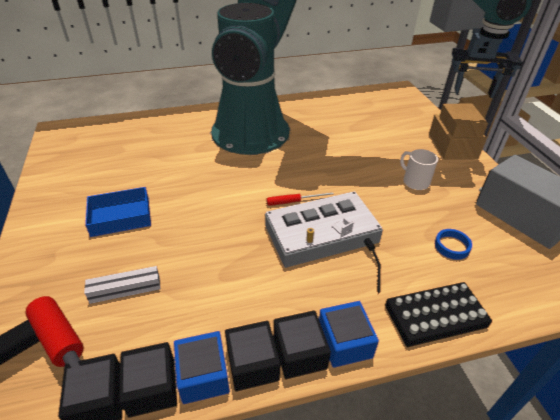

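The scene camera looks back at the robot. The console is around pixel (322,225), with keys at about (291,219), (310,215), (328,211) and (346,206). The bracket and standoff stand on the camera side of the keys, and the driver lies at (285,200). Next I'll locate the console in both views.

```bash
cat > h.py <<'E'
import numpy as np, cv2
from scipy.spatial.transform import Rotation as R
from cell import sensors, vision
def cam(n, st=None):
    c=vision.camera_info(n)
    if n!="wrist": return c["K"],R.from_rotvec(c["rotation"]).as_matrix(),np.array(c["eye"])
    T=R.from_rotvec(st["tool_rot"]).as_matrix(); M=c["mount"]
    return c["K"],T@M[:3,:3],T@M[:3,3]+st["tool_pos"]
def ray(C,uv):
    K,Rm,e=C; uv=np.atleast_2d(np.array(uv,float))
    return np.c_[(uv[:,0]-K[0,2])/K[0,0],-(uv[:,1]-K[1,2])/K[1,1],-np.ones(len(uv))]@Rm.T
def onplane(C,uv,z):
    d=ray(C,uv); return C[2]+d*((z-C[2][2])/d[:,2])[:,None]
def cloud(C,d):
    v,u=np.mgrid[:d.shape[0],:d.shape[1]]
    return (C[2]+ray(C,np.c_[u.ravel(),v.ravel()])*d.ravel()[:,None]).reshape(*d.shape,3)
E
python3 - <<'E'
from h import *
for n in ("scene","side"):
    p=cv2.imread(f"pics/{n}.png"); d=np.load(n+"_d.npy"); C=cam(n); P=cloud(C,d)
    m=((abs(P[...,2]-56)<7)&(d>0)&(P[...,0]>400)&(P[...,0]<1000)&(abs(P[...,1])<350)).astype(np.uint8)
    k,l,s,c=cv2.connectedComponentsWithStats(m); i=1+s[1:,4].argmax(); print(n,s[i],c[i],P[l==i].mean(0))
    hull=cv2.convexHull(np.argwhere(l==i)[:,::-1].astype(np.int32))
    q=onplane(C,hull[:,0],56)[:,:2].astype(np.float32)
    print(cv2.minAreaRect(q))
    # dark keys
    g=cv2.cvtColor(p,cv2.COLOR_BGR2GRAY); mk=((g<110)&(cv2.fillConvexPoly(np.zeros_like(g),hull,1)>0)).astype(np.uint8)
    k,l,s,c=cv2.connectedComponentsWithStats(mk)
    for j in range(1,k):
        if s[j,4]>40: print(s[j],c[j],onplane(C,c[j],66)[0].round(1))
p=cv2.imread("pics/side.png")
cv2.imwrite("pics/sidec.png",p)
E
```

```text
scene [ 265  191  117   64 3727] [320.80466863 222.68124497] [556.44467176  75.92663337  55.60920693]
((551.8252563476562, 79.56222534179688), (162.4129180908203, 267.5177001953125), 5.167015075683594)
[336 203  19  10  89] [344.7752809  207.98876404] [530.1 149.8  66. ]
[319 207  19  10  89] [327.73033708 212.24719101] [535.1 100.5  66. ]
[301 211  19  11  80] [309.5375 217.025 ] [541.1  48.8  66. ]
[282 216  19  10  92] [290.72826087 221.23913043] [544.7  -2.5  66. ]
[267 218  17  33  57] [274.87719298 235.43859649] [583.7 -53.8  66. ]
[307 233   6  10  59] [309.45762712 237.42372881] [610.2  26.9  66. ]
[321 237  33  10  58] [336.24137931 241.53448276] [638.8  86.1  66. ]
side [ 253  155   74   74 2672] [288.61489521 191.75037425] [542.66370128  70.81015992  56.8761146 ]
((543.1612548828125, 79.55393981933594), (158.037109375, 274.1784973144531), 5.1783223152160645)
[265 167  16  12 126] [272.27777778 172.35714286] [510.2 153.2  66. ]
[253 168  73  61 209] [287.74641148 212.92344498] [516.8 -19.4  66. ]
[293 168  15  11  44] [300.65909091 172.68181818] [598.7 129.5  66. ]
[270 178  16  12 131] [277.55725191 183.65648855] [515.1 102.   66. ]
[310 189   7  11  51] [312.74509804 194.76470588] [610.2  30.7  66. ]
[275 190  16  12 134] [282.95522388 195.70895522] [519.4  49.7  66. ]
[281 202  16  13 146] [288.41780822 207.8630137 ] [523.7  -1.   66. ]
```

View pics/side.png

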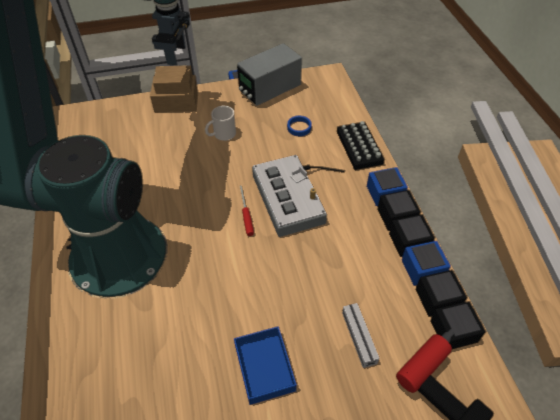

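The console centre is near (547,79), yaw about 0.09 rad. I'll move above it with the jaws shut, offset towards the robot, for a close look.

Call:
move_arm --plan '[{"jaw": 1,"x": -3.94,"y": -4.42},{"jaw": 1,"x": -3.94,"y": -4.42},{"jaw": 1,"x": -3.94,"y": -4.42},{"jaw": 1,"x": -3.94,"y": -4.42},{"jaw": 1,"x": -3.94,"y": -4.42},{"jaw": 1,"x": -3.94,"y": -4.42},{"jaw": 1,"x": -3.94,"y": -4.42},{"jaw": 1,"x": -3.94,"y": -4.42},{"jaw": 1,"x": -3.94,"y": -4.42},{"jaw": 1,"x": -3.94,"y": -4.42},{"jaw": 1,"rz": 0.18},{"jaw": 1,"rz": 0.18}]' --grip_force 10

```text
invalid input at $.plan[0]: expected keys jaw, x, y, z, rx, ry, rz
```

Call:
move_arm --plan '[{"jaw": 1,"rz": 0.18},{"jaw": 1,"rz": 0.18},{"jaw": 1,"rz": 0.18},{"jaw": 1,"rz": 0.17},{"jaw": 1},{"jaw": 1}]'

```text
invalid input at $.plan[0]: expected keys jaw, x, y, z, rx, ry, rz
```

```bash
python3 - <<'E'
from h import *
st=sensors.get_state(); p,d=vision.snapshot("wrist")
cv2.imwrite("pics/w1.png",p); np.savez("w1.npz",d=d,pos=st["tool_pos"],rot=st["tool_rot"])
print(st["time"],st["tool_pos"],R.from_rotvec(st["tool_rot"]).as_matrix().round(4),st["gripper_width"],st["ft_force"])
E
```

```text
0.1 [282.66515911 640.2131154  404.15790532] [[-9.148e-01  4.039e-01 -4.000e-04]
 [ 4.039e-01  9.148e-01 -8.000e-04]
 [ 0.000e+00 -9.000e-04 -1.000e+00]] 91.29374425460745 [0.53855315 0.17444583 0.74369066]
```

View pics/w1.png

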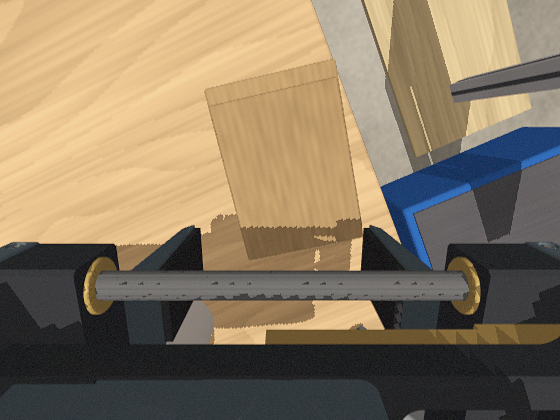

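That call was refused because every key must be given, so this picture shows only the start pose: the gripper hides everything below about row 235, and the visible side is tool +x. I'll aim for the right end of the key row so all the keys are visible.

Call:
move_arm --plan '[{"jaw": 1,"x": -3.9,"y": -4.64,"z": 0,"rx": 0,"ry": 0,"rz": 0},{"jaw": 1,"x": -3.9,"y": -4.64,"z": 0,"rx": 0,"ry": 0,"rz": 0},{"jaw": 1,"x": -3.9,"y": -4.64,"z": 0,"rx": 0,"ry": 0,"rz": 0},{"jaw": 1,"x": -3.9,"y": -4.64,"z": 0,"rx": 0,"ry": 0,"rz": 0},{"jaw": 1,"x": -3.9,"y": -4.64,"z": 0,"rx": 0,"ry": 0,"rz": 0},{"jaw": 1,"x": -3.9,"y": -4.64,"z": 0,"rx": 0,"ry": 0,"rz": 0},{"jaw": 1,"x": -3.9,"y": -4.64,"z": 0,"rx": 0,"ry": 0,"rz": 0},{"jaw": 1,"x": -3.9,"y": -4.64,"z": 0,"rx": 0,"ry": 0,"rz": 0},{"jaw": 1,"x": -3.9,"y": -4.64,"z": 0,"rx": 0,"ry": 0,"rz": 0},{"jaw": 1,"x": -3.9,"y": -4.64,"z": 0,"rx": 0,"ry": 0,"rz": 0},{"jaw": 1,"x": -3.9,"y": -4.64,"z": 0,"rx": 0,"ry": 0,"rz": 0},{"jaw": 1,"x": 0,"y": 0,"z": 0,"rx": 0,"ry": 0,"rz": 0.17}]' --grip_force 10

```text
time: 1.65
tool_pos: [469.7, -3.1, 404.8]
tool_rot: [0.915, 3.005, -0.0]
ft_force: [-0.1, 0.4, -0.0]
gripper_width: 0.6
grip_force: 0.0
```

Call:
move_arm --plan '[{"jaw": 1,"x": 0,"y": 0,"z": 0,"rx": 0,"ry": 0,"rz": 0.18},{"jaw": 1,"x": 0,"y": 0,"z": 0,"rx": 0,"ry": 0,"rz": 0.18},{"jaw": 1,"x": 0,"y": 0,"z": 0,"rx": 0,"ry": 0,"rz": 0.18},{"jaw": 1,"x": 0,"y": 0,"z": 0,"rx": 0,"ry": 0,"rz": 0.18},{"jaw": 1,"x": 0,"y": 0,"z": 0,"rx": 0,"ry": 0,"rz": 0.18},{"jaw": 1,"x": 0,"y": 0,"z": 0,"rx": 0,"ry": 0,"rz": 0},{"jaw": 1,"x": 0,"y": 0,"z": 0,"rx": 0,"ry": 0,"rz": 0},{"jaw": 1,"x": 0,"y": 0,"z": 0,"rx": 0,"ry": 0,"rz": 0}]'

```text
time: 2.65
tool_pos: [469.0, 0.2, 404.7]
tool_rot: [-2.122, -2.316, 0.0]
ft_force: [0.2, -0.0, 0.0]
gripper_width: 0.4
grip_force: 0.0
```

```bash
python3 - <<'E'
from h import *
st=sensors.get_state(); p,d=vision.snapshot("wrist")
cv2.imwrite("pics/w2.png",p); np.savez("w2.npz",d=d,pos=st["tool_pos"],rot=st["tool_rot"])
print(st["time"],st["tool_pos"],R.from_rotvec(st["tool_rot"]).as_matrix().round(4),st["gripper_width"],st["ft_force"])
E
```

```text
2.65 [4.69018997e+02 1.94326448e-01 4.04719981e+02] [[-0.0873  0.9962 -0.    ]
 [ 0.9962  0.0873 -0.    ]
 [-0.     -0.     -1.    ]] 0.4352473281701601 [ 0.24384755 -0.04685459  0.00337394]
```

View pics/w2.png

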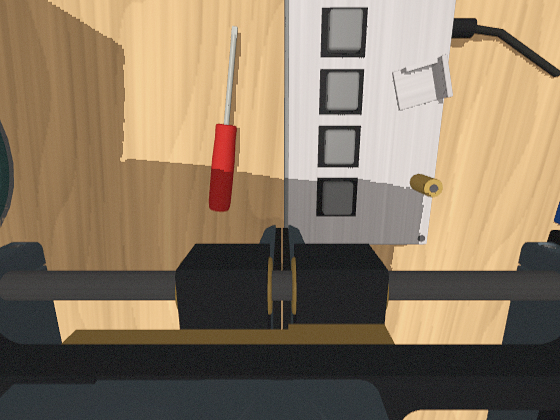

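The wrist view shows all four caps at about (345,30), (342,91), (339,147) and (337,196), the bracket at (422,85) and the standoff at (428,186). The tool is already aligned with the row. Next, the cap positions.

```bash
python3 - <<'E'
from h import *
f=np.load("w2.npz"); st=dict(tool_pos=f["pos"],tool_rot=f["rot"]); C=cam("wrist",st); P=cloud(C,f["d"])
m=(abs(P[...,2]-68)<9.5).astype(np.uint8)
m[:,:305]=0; m[:,380:]=0; m[225:]=0
k,l,s,c=cv2.connectedComponentsWithStats(m); K=[]
for j in range(1,k):
    if s[j,4]>200:
        q=P[l==j]; zt=np.median(q[:,2]); q=q[abs(q[:,2]-zt)<1.5]
        r=cv2.minAreaRect(q[:,:2].astype(np.float32)); print(s[j],zt.round(2),r); K.append(r[0])
K=np.array(K); dlt=K[0]-K[-1]; print(np.hypot(*dlt)/156, np.arctan2(-dlt[0],dlt[1]))
E
```

```text
[ 327    8   37   45 1477] 68.28 ((513.0680541992188, 159.47523498535156), (29.594194412231445, 33.46782302856445), 5.797930717468262)
[ 325   72   35   40 1261] 68.32 ((517.6039428710938, 107.74903106689453), (29.13815689086914, 33.659637451171875), 5.88488245010376)
[ 323  130   33   35 1069] 65.45 ((522.0438232421875, 56.031211853027344), (28.853933334350586, 33.05987548828125), 4.994667053222656)
[322 181  31  34 977] 68.29 ((526.8389892578125, 4.799943923950195), (29.0709228515625, 32.65328598022461), 5.319406032562256)
0.9954301465934676 0.08879712872971642
```

Key 3 looks latched (top at 65.4 mm against 68.3 mm for the others). Still, I'll tap in order as asked, starting by going above key 1.

Call:
move_arm --plan '[{"jaw": 1,"x": 5.16,"y": 1.92,"z": 0,"rx": 0,"ry": 0,"rz": 0},{"jaw": 1,"x": 5.16,"y": 1.92,"z": 0,"rx": 0,"ry": 0,"rz": 0},{"jaw": 1,"x": 5.16,"y": 1.92,"z": 0,"rx": 0,"ry": 0,"rz": 0},{"jaw": 1,"x": 0,"y": 0,"z": 3.8,"rx": 0,"ry": 0,"rz": 0},{"jaw": 1,"x": 0,"y": 0,"z": 3.8,"rx": 0,"ry": 0,"rz": 0},{"jaw": 1,"x": 0,"y": 0,"z": 3.8,"rx": 0,"ry": 0,"rz": 0},{"jaw": 1,"x": 0,"y": 0,"z": 2.0,"rx": 0,"ry": 0,"rz": 0},{"jaw": 1,"x": 0,"y": 0,"z": 0.7,"rx": 0,"ry": 0,"rz": 0},{"jaw": 1,"x": 0,"y": 0,"z": 0,"rx": 0,"ry": 0,"rz": 0},{"jaw": 1,"x": 0,"y": 0,"z": 0,"rx": 0,"ry": 0,"rz": 0},{"jaw": 1,"x": 0,"y": 0,"z": 0,"rx": 0,"ry": 0,"rz": 0}]'

```text
time: 4.08
tool_pos: [513.5, 159.4, 264.6]
tool_rot: [2.124, 2.313, 0.002]
ft_force: [0.1, 0.0, -0.0]
gripper_width: 0.6
grip_force: 0.0
```

Call:
move_arm --plan '[{"jaw": 1,"x": 0,"y": 0,"z": 0.3,"rx": 0,"ry": 0,"rz": 0},{"jaw": 1,"x": 0,"y": 0,"z": 0.1,"rx": 0,"ry": 0,"rz": 0},{"jaw": 1,"x": 0,"y": 0,"z": 0,"rx": 0,"ry": 0,"rz": 0},{"jaw": 1,"x": 0,"y": 0,"z": 0,"rx": 0,"ry": 0,"rz": 0}]'

```text
time: 4.58
tool_pos: [513.3, 159.3, 259.7]
tool_rot: [-2.125, -2.314, 0.0]
ft_force: [0.3, 0.2, -0.3]
gripper_width: 0.8
grip_force: 0.0
```

Call:
move_arm --plan '[{"jaw": 1,"x": 0,"y": 0,"z": 0.1,"rx": 0,"ry": 0,"rz": 0},{"jaw": 1,"x": 0,"y": 0,"z": 0,"rx": 0,"ry": 0,"rz": 0},{"jaw": 1,"x": 0,"y": 0,"z": 0,"rx": 0,"ry": 0,"rz": 0}]'

```text
time: 4.95
tool_pos: [513.4, 159.3, 258.8]
tool_rot: [2.125, 2.314, 0.0]
ft_force: [-0.4, 0.3, 2.4]
gripper_width: 0.6
grip_force: 0.9
```

Contact at about TCP 259. One more millimetre will show whether it gives.

Call:
move_arm --plan '[{"jaw": 1,"x": 0,"y": 0,"z": 0.1,"rx": 0,"ry": 0,"rz": 0},{"jaw": 1,"x": 0,"y": 0,"z": 0,"rx": 0,"ry": 0,"rz": 0},{"jaw": 1,"x": 0,"y": 0,"z": 0,"rx": 0,"ry": 0,"rz": 0}]'

```text
time: 5.32
tool_pos: [513.3, 159.3, 257.8]
tool_rot: [2.125, 2.314, 0.0]
ft_force: [0.3, 0.1, 2.7]
gripper_width: 0.5
grip_force: 1.1
```

Key 1 gives, so it isn't latched. Now key 2.

Call:
move_arm --plan '[{"jaw": 1,"x": 0,"y": 0,"z": -1.5,"rx": 0,"ry": 0,"rz": 0},{"jaw": 1,"x": 0,"y": 0,"z": 0,"rx": 0,"ry": 0,"rz": 0},{"jaw": 1,"x": -2.6,"y": 0,"z": 0,"rx": 0,"ry": 0,"rz": 0},{"jaw": 1,"x": -2.6,"y": 0,"z": 0,"rx": 0,"ry": 0,"rz": 0},{"jaw": 1,"x": 0,"y": 0,"z": 0,"rx": 0,"ry": 0,"rz": 0},{"jaw": 1,"x": 0,"y": 0,"z": 0.8,"rx": 0,"ry": 0,"rz": 0},{"jaw": 1,"x": 0,"y": 0,"z": 0.4,"rx": 0,"ry": 0,"rz": 0},{"jaw": 1,"x": 0,"y": 0,"z": 0.1,"rx": 0,"ry": 0,"rz": 0},{"jaw": 1,"x": 0,"y": 0,"z": 0.1,"rx": 0,"ry": 0,"rz": 0},{"jaw": 1,"x": 0,"y": 0,"z": 0.1,"rx": 0,"ry": 0,"rz": 0},{"jaw": 1,"x": 0,"y": 0,"z": 0,"rx": 0,"ry": 0,"rz": 0},{"jaw": 1,"x": 0,"y": 0,"z": 0,"rx": 0,"ry": 0,"rz": 0}]'

```text
time: 6.82
tool_pos: [517.8, 107.5, 257.9]
tool_rot: [2.125, 2.314, 0.0]
ft_force: [-1.5, 1.4, 1.5]
gripper_width: 0.5
grip_force: 1.1
```

Call:
move_arm --plan '[{"jaw": 1,"x": 0,"y": 0,"z": 0,"rx": 0,"ry": 0,"rz": 0},{"jaw": 1,"x": 0,"y": 0,"z": 0,"rx": 0,"ry": 0,"rz": 0}]'

```text
time: 7.08
tool_pos: [517.8, 107.5, 257.8]
tool_rot: [2.125, 2.314, 0.0]
ft_force: [-1.4, 2.2, 2.0]
gripper_width: 0.7
grip_force: 1.1
```

Key 2 gives as well (about 2 N with the tip at 257.8). Now key 3, stopping first at the same height.

Call:
move_arm --plan '[{"jaw": 1,"x": 0,"y": 0,"z": -1.5,"rx": 0,"ry": 0,"rz": 0},{"jaw": 1,"x": 0,"y": 0,"z": 0,"rx": 0,"ry": 0,"rz": 0},{"jaw": 1,"x": -2.6,"y": 0,"z": 0,"rx": 0,"ry": 0,"rz": 0},{"jaw": 1,"x": -2.6,"y": 0,"z": 0,"rx": 0,"ry": 0,"rz": 0},{"jaw": 1,"x": 0,"y": 0,"z": 0,"rx": 0,"ry": 0,"rz": 0},{"jaw": 1,"x": 0,"y": 0,"z": 0.8,"rx": 0,"ry": 0,"rz": 0},{"jaw": 1,"x": 0,"y": 0,"z": 0.4,"rx": 0,"ry": 0,"rz": 0},{"jaw": 1,"x": 0,"y": 0,"z": 0.1,"rx": 0,"ry": 0,"rz": 0},{"jaw": 1,"x": 0,"y": 0,"z": 0.1,"rx": 0,"ry": 0,"rz": 0},{"jaw": 1,"x": 0,"y": 0,"z": 0.1,"rx": 0,"ry": 0,"rz": 0},{"jaw": 1,"x": 0,"y": 0,"z": 0,"rx": 0,"ry": 0,"rz": 0},{"jaw": 1,"x": 0,"y": 0,"z": 0,"rx": 0,"ry": 0,"rz": 0}]'

```text
time: 8.57
tool_pos: [522.1, 55.7, 257.8]
tool_rot: [2.125, 2.314, 0.0]
ft_force: [0.8, 0.3, -0.7]
gripper_width: 0.6
grip_force: 0.0
```

Call:
move_arm --plan '[{"jaw": 1,"x": 0,"y": 0,"z": 0.1,"rx": 0,"ry": 0,"rz": 0},{"jaw": 1,"x": 0,"y": 0,"z": 0.05,"rx": 0,"ry": 0,"rz": 0},{"jaw": 1,"x": 0,"y": 0,"z": 0,"rx": 0,"ry": 0,"rz": 0},{"jaw": 1,"x": 0,"y": 0,"z": 0,"rx": 0,"ry": 0,"rz": 0}]'

```text
time: 9.07
tool_pos: [522.1, 55.7, 256.2]
tool_rot: [2.125, 2.314, -0.0]
ft_force: [-0.1, 0.2, 0.6]
gripper_width: 0.1
grip_force: 0.0
```

Call:
move_arm --plan '[{"jaw": 1,"x": 0,"y": 0,"z": 0.04,"rx": 0,"ry": 0,"rz": 0},{"jaw": 1,"x": 0,"y": 0,"z": 0,"rx": 0,"ry": 0,"rz": 0},{"jaw": 1,"x": 0,"y": 0,"z": 0,"rx": 0,"ry": 0,"rz": 0}]'

```text
time: 9.45
tool_pos: [522.1, 55.7, 255.9]
tool_rot: [2.125, 2.314, 0.0]
ft_force: [-1.9, -0.1, 2.7]
gripper_width: 0.6
grip_force: 1.6
```

Key 3 stands about 3 mm lower and is firm, so it's the latched one. Tapping key 4 next, before any pressing.

Call:
move_arm --plan '[{"jaw": 1,"x": 0,"y": 0,"z": -1.7,"rx": 0,"ry": 0,"rz": 0},{"jaw": 1,"x": 0,"y": 0,"z": 0,"rx": 0,"ry": 0,"rz": 0},{"jaw": 1,"x": -2.6,"y": 0,"z": 0,"rx": 0,"ry": 0,"rz": 0},{"jaw": 1,"x": -2.5,"y": 0,"z": 0,"rx": 0,"ry": 0,"rz": 0},{"jaw": 1,"x": 0,"y": 0,"z": 0,"rx": 0,"ry": 0,"rz": 0},{"jaw": 1,"x": 0,"y": 0,"z": 0.8,"rx": 0,"ry": 0,"rz": 0},{"jaw": 1,"x": 0,"y": 0,"z": 0.4,"rx": 0,"ry": 0,"rz": 0},{"jaw": 1,"x": 0,"y": 0,"z": 0.1,"rx": 0,"ry": 0,"rz": 0},{"jaw": 1,"x": 0,"y": 0,"z": 0.1,"rx": 0,"ry": 0,"rz": 0},{"jaw": 1,"x": 0,"y": 0,"z": 0.1,"rx": 0,"ry": 0,"rz": 0},{"jaw": 1,"x": 0,"y": 0,"z": 0,"rx": 0,"ry": 0,"rz": 0},{"jaw": 1,"x": 0,"y": 0,"z": 0,"rx": 0,"ry": 0,"rz": 0}]'

```text
time: 10.95
tool_pos: [526.5, 4.9, 258.0]
tool_rot: [2.125, 2.314, 0.0]
ft_force: [-0.8, 2.0, 3.0]
gripper_width: 0.4
grip_force: 1.1
```

Key 4 is at normal height and gives. Back to key 3 to press it.

Call:
move_arm --plan '[{"jaw": 1,"x": 0,"y": 0,"z": -1.5,"rx": 0,"ry": 0,"rz": 0},{"jaw": 1,"x": 0,"y": 0,"z": 0,"rx": 0,"ry": 0,"rz": 0},{"jaw": 1,"x": 2.6,"y": 0,"z": 0,"rx": 0,"ry": 0,"rz": 0},{"jaw": 1,"x": 2.5,"y": 0,"z": 0,"rx": 0,"ry": 0,"rz": 0},{"jaw": 1,"x": 0,"y": 0,"z": 0,"rx": 0,"ry": 0,"rz": 0},{"jaw": 1,"x": 0,"y": 0,"z": 1.0,"rx": 0,"ry": 0,"rz": 0},{"jaw": 1,"x": 0,"y": 0,"z": 0.5,"rx": 0,"ry": 0,"rz": 0},{"jaw": 1,"x": 0,"y": 0,"z": 0.2,"rx": 0,"ry": 0,"rz": 0},{"jaw": 1,"x": 0,"y": 0,"z": 0.1,"rx": 0,"ry": 0,"rz": 0},{"jaw": 1,"x": 0,"y": 0,"z": 0.1,"rx": 0,"ry": 0,"rz": 0},{"jaw": 1,"x": 0,"y": 0,"z": 0,"rx": 0,"ry": 0,"rz": 0},{"jaw": 1,"x": 0,"y": 0,"z": 0,"rx": 0,"ry": 0,"rz": 0}]'

```text
time: 12.45
tool_pos: [522.1, 55.4, 254.0]
tool_rot: [-2.125, -2.314, 0.0]
ft_force: [-2.0, -2.6, 5.5]
gripper_width: 0.5
grip_force: 2.4
```

Call:
move_arm --plan '[{"jaw": 1,"x": 0,"y": 0,"z": 0.06,"rx": 0,"ry": 0,"rz": 0},{"jaw": 1,"x": 0,"y": 0,"z": 0.06,"rx": 0,"ry": 0,"rz": 0},{"jaw": 1,"x": 0,"y": 0,"z": 0,"rx": 0,"ry": 0,"rz": 0},{"jaw": 1,"x": 0,"y": 0,"z": 0,"rx": 0,"ry": 0,"rz": 0}]'

```text
time: 12.95
tool_pos: [522.1, 55.5, 252.8]
tool_rot: [2.125, 2.314, -0.0]
ft_force: [-1.9, -3.7, 5.7]
gripper_width: 0.2
grip_force: 2.9
```

Pressed about 3.2 mm at around 6 N. I'll lift, go back to the view pose and check the heights.

Call:
move_arm --plan '[{"jaw": 1,"x": 0,"y": 0,"z": -0.5,"rx": 0,"ry": 0,"rz": 0},{"jaw": 1,"x": 0,"y": 0,"z": -2.0,"rx": 0,"ry": 0,"rz": 0},{"jaw": 1,"x": 0,"y": 0,"z": -4.2,"rx": 0,"ry": 0,"rz": 0},{"jaw": 1,"x": 0,"y": 0,"z": -4.2,"rx": 0,"ry": 0,"rz": 0},{"jaw": 1,"x": 0,"y": 0,"z": -4.3,"rx": 0,"ry": 0,"rz": 0},{"jaw": 1,"x": -2.5,"y": -2.9,"z": 0,"rx": 0,"ry": 0,"rz": 0},{"jaw": 1,"x": -2.5,"y": -2.9,"z": 0,"rx": 0,"ry": 0,"rz": 0},{"jaw": 1,"x": 0,"y": 0,"z": 0,"rx": 0,"ry": 0,"rz": 0},{"jaw": 1,"x": 0,"y": 0,"z": 0,"rx": 0,"ry": 0,"rz": 0},{"jaw": 1,"x": 0,"y": 0,"z": 0,"rx": 0,"ry": 0,"rz": 0}]'

```text
time: 14.2
tool_pos: [469.2, 1.4, 404.7]
tool_rot: [2.124, 2.314, 0.0]
ft_force: [0.3, -0.4, -0.6]
gripper_width: 0.6
grip_force: 0.0
```

```bash
python3 - <<'E'
from h import *
st=sensors.get_state(); p,d=vision.snapshot("wrist"); cv2.imwrite("pics/w3.png",p)
P=cloud(cam("wrist",st),d); print(st["tool_pos"],st["ft_force"])
for x,y in [(513.1,159.5),(517.6,107.7),(522,56),(526.8,4.8)]:
    m=(np.hypot(P[...,0]-x,P[...,1]-y)<8)&(P[...,2]<90); print(m.sum(),np.median(P[m][:,2]))
E
```

```text
[469.16645191   1.37622326 404.73415882] [ 0.32336545 -0.40319439 -0.55248976]
278 68.49639117988386
243 68.60046464634422
213 68.56005849826323
191 68.62552959858618
```

View pics/w3.png

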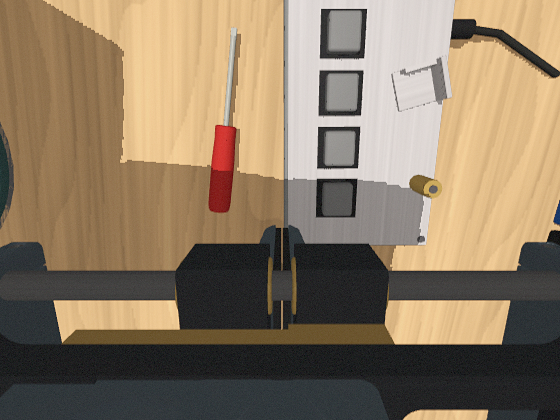

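All four caps now stand at the same height, about 68.5 mm. The bracket at (422,85), standoff at (428,187) and driver at (222,165) haven't moved, and the arm is clear.

```bash
python3 -c "
from cell import job; print(job.hand_in())"
```

```text
the job is handed in; nothing more can be done
None
```

I tapped the four keys from left to right and found key 3 latched. Pressing only that key about 3.2 mm (around 6 N) released it, all four now stand at about 68.5 mm, nothing seen in the final wrist view had moved, and the job is handed in.

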